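# Shut the film box and scan its label

## Task

Check in the film box: push its open lid fully shut so that the code label on the lid comes to lie on top, then take the scanner from its rest, aim its beam at the middle of the label from roughly 8 cm with the scanner's width running along the label's long side, and hold it steady for two full seconds. Then lay the scanner back in its rest, the way round it lay before. Leave the box about where it stands, do not touch it with the scanner, and do not disturb the other things on the bench.

Things in the scene. Friction and masses are not known exactly. Their poses are not given: they have to be found in the camera images.
- film_box: Clear square film box, 129 x 119 x 27 mm with the lid shut, about 0.4 kg, loose on the bench. Origin: centre of its underside; z up, x from the front lip to the hinge side (away from the robot, give or take the box's yaw), y along the hinge. The hinge line runs along y at x = +62 mm, z = 24 mm.
- film_box_lid (a joint): Angle of the film box's lid, rad: 0 shut, 1.57 upright, 1.61 at its stop. A light clear plate 2 mm thick, 119 x 120 mm, with a little hinge friction; open it rises to about 145 mm with its outside facing away from the robot, so it is pushed from behind (the hinge side) over towards the front lip; it may need a light press to shut fully.
- label (a point): Centre of the white code label with black bars, 80 x 42 mm, on the outside of the lid, 40 mm from the hinge line, midway along it (lid shut: 22 mm from the box's centre towards the hinge, 28 mm above the bench). y along its long side (parallel to the hinge), z out of its printed face (up when shut). It moves with the lid.
- scanner: Pistol scanner, 0.22 kg, lying with its black handle level, its yellow head bent down in front. Origin: middle of the handle, place to grip and balance point within 10 mm; x along handle to head, y across, z up. Handle 32 mm wide (y), 30 high, x -67 to +55 mm. Head 44 mm wide, centred at x = 72 mm, pointing 70 degrees below x, spans z -46 to +42, to x = 105 mm. Beam always on.
- window (a point): Centre of the dark red window at the lower end of the scanner's head, at (85, 0, -36) mm in the scanner's frame. z: along the beam, out of the window (0.342, 0, -0.940 in the scanner's frame); y: across the scanner, same as the scanner's y, the direction of the scan line.
- rest: Scanner's rest, fixed: black base 120 x 78 x 8 mm, two grey saddles 10 mm thick at x = -36 and +36 mm. Origin: centre of the underside; x to the end where the scanner's head hangs. The handle lies on the saddles, 45 mm up, between cheeks 48 mm apart that rise to 60 mm: scanner's origin 60 mm above the rest's, axes alike. Between the saddles fingers are free.
- bottle_a: White-clear wash bottle standing at the back, 69 mm across, 248 mm tall; origin under its centre. Leave it alone.
- tape_roll: Brown roll of tape lying flat at the back, 92 mm across, 48 mm high; origin under its centre. Leave it alone.
- cassette: Black and cream cleaner cassette with a blue lever at the back, 71 x 112 x 33 mm; origin under its centre. Leave it alone.
- hex_block: Metal block with black hex keys at the left, 36 x 60 x 82 mm; origin under its centre. Leave it alone.
- loupe: Black standing loupe at the left, 40 mm across and high; origin under its centre. Leave it alone.

How it is judged:
By the outcome, as a careful person would: the job done as asked, in the order asked, and still so for the second after the job is handed in, with the robot touching nothing.
It also fails if it takes over 70 s, if anything falls off the work surface, if the arm or the gripper's body presses on something with over 40 N, if the wrist force passes 120 N, or if a joint passes its speed limit or range.

## Robot

A 7-joint arm with a two-finger parallel gripper is mounted at the origin on a cart in front of the work surface, level with it; the furniture and walls round the work are solid. World frame = base frame: x ahead of the robot, y to its left, z up, the work surface at z = 0. Lengths are in m, angles in rad, forces in N, time in s.
With the tool pointing down it reaches from about 0.4 to 0.9 m from the base axis. Payload 5.5 kg.
Tool frame: the origin (TCP) lies midway between the tips of the shut fingers; the grasp point (between the pads) lies 19 mm behind it (manip.grip_depth is the distance from the TCP to the grasp point, in m); z points along the fingers, y is the line along which they close (so a half turn about z gives the same grasp; the last joint's range is limited). The gripper opens to 92 mm and grips with 3 to 60 N. Pads are 19 mm wide; open, the fingers measure 130 mm over their backs; the gripper's body (75 mm by 190 mm) begins 47 mm behind the grasp point.
Start: joints at [1.403, 0.501, -0.427, 1.55, 0.221, 1.138, -0.21], TCP at [0.271, -0.591, 0.227] pointing down, gripper open.
Joint ranges: [-2.88, 2.88], [-0.31, 2.03], [-1.54, 1.56], [0.2, 2.42], [-1.41, 4.55], [0.19, 2.02], [-2.57, 2.57]. Speed limits (rad/s): [2.57, 2.57, 3.14, 3.14, 3.14, 3.14, 3.14].

## Interface

Orientations are given as a unit quaternion [x, y, z, w].
In Python, from bench import manip, effector, viewer gives the robot as it stands. Calls block until the motion is done:
- manip.move_pose(position, orientation): joint-space move of the TCP to a pose.
- manip.servo_line(position, ori=None, vel=0.15): straight line of the TCP; ori=None keeps the orientation; vel is the mean speed in m/s.
- manip.movej(angles): joint-space move.
- effector.open_jaws() and effector.close(f_grip=None): open the fingers fully, or close them until they stop; f_grip is the grip in N (None keeps the last).
- manip.sleep(seconds).
- manip.solve_ik(position, orientation): joint angles nearest the present ones, or None.
- viewer.get_image(name): name is "scene" or "top" or "wrist"; returns the picture (384x512x3 uint8, red, green, blue); there is no depth.
- viewer.get_calibration(name): a dict with "vfov" (degrees; the focal length in pixels is half the picture's height over the tangent of half this angle, whatever the lens; pixels are square), "cx", "cy" (the principal point, pixels), "eye" and "attitude" of the camera in the world. Camera axes: x right, y down, z forward; pixel columns grow to the right and rows downward; lengths in m; the calibration is good to about 2 mm. A picture is of the moment at which its call begins: read the wrist's pose just before it. get_calibration takes no time and is no camera call; for the wrist camera it gives the pose at the moment of the call.
A pose or a line that the arm cannot do raises manip.PlanningError and nothing moves.
- manip.hand_in(): hands the job in; it is judged then, once.
Readings, each from a call of its own:
- manip.current_clock(): time.
- manip.current_q(): joint angles.
- manip.current_joint_velocities(): joint speeds.
- manip.current_tau(): joint torques, N m.
- manip.current_tool_pos(): TCP position.
- manip.current_tcp_rot(): TCP orientation.
- manip.current_force(): force on the tool from outside, world axes, zero at the start.
- manip.current_wrist_torque(): the same for the moment, N m.
- manip.current_finger_gap(): finger opening in m.
- manip.current_gripper_force(): force on a finger pad.
Only numpy, scipy, OpenCV 4.12 (cv2) and the standard library are available. Lean on these libraries where they do the work, as an engineer would, in place of code of your own. Each camera call takes 0.05 s, during which the arm holds its last target. There are 200 camera calls.

## Working session

There is one attempt and no reset: what is moved stays moved. The work goes in short steps, each a Python script; the robot and the scene stay as the last script left them, time stands still between calls to the robot, and variables do not carry over. Pictures are saved under pics/ and viewed, at most 10 in all, crops included, and the job is handed in when it is done.

```bash
ls; mkdir -p pics
python3 - <<'E'
from bench import manip, effector, viewer
import cv2
for n in ("scene","top","wrist"):
    im=viewer.get_image(n); cv2.imwrite(f"pics/{n}0.png",im[:,:,::-1]); print(n,viewer.get_calibration(n))
a=cv2.imread("pics/scene0.png");b=cv2.imread("pics/top0.png")
cv2.imwrite("pics/a0.png",cv2.resize(a,(800,600),interpolation=cv2.INTER_CUBIC))
cv2.imwrite("pics/b0.png",cv2.resize(b,(800,600),interpolation=cv2.INTER_CUBIC))
print(manip.current_tool_pos(),manip.current_tcp_rot(),manip.current_clock())
E
```

```text
pics
scene {'vfov': 48.61169421875182, 'cx': 260.3537651121195, 'cy': 187.78082938947423, 'eye': array([0.02283966, 0.7530674 , 0.60282837]), 'attitude': array([-0.36789872,  0.80251297, -0.42200635,  0.20623796])}
top {'vfov': 56.8188541489968, 'cx': 249.51940254021108, 'cy': 191.01025456616236, 'eye': array([0.5423617 , 0.21823472, 1.04229356]), 'attitude': array([-0.70440517,  0.70675163, -0.04089721,  0.05140924])}
wrist {'vfov': 58.67404896943863, 'cx': 254.57499700902076, 'cy': 190.7218935717539, 'eye': array([ 0.33093624, -0.56366087,  0.38354881]), 'attitude': array([ 0.83586442, -0.53476147, -0.0676467 ,  0.10384975])}
[ 0.2711569  -0.59015955  0.22591846] [ 9.76889572e-01  2.13743336e-01 -1.40938276e-04 -7.28865608e-04] 0.15
```

View pics/a0.png

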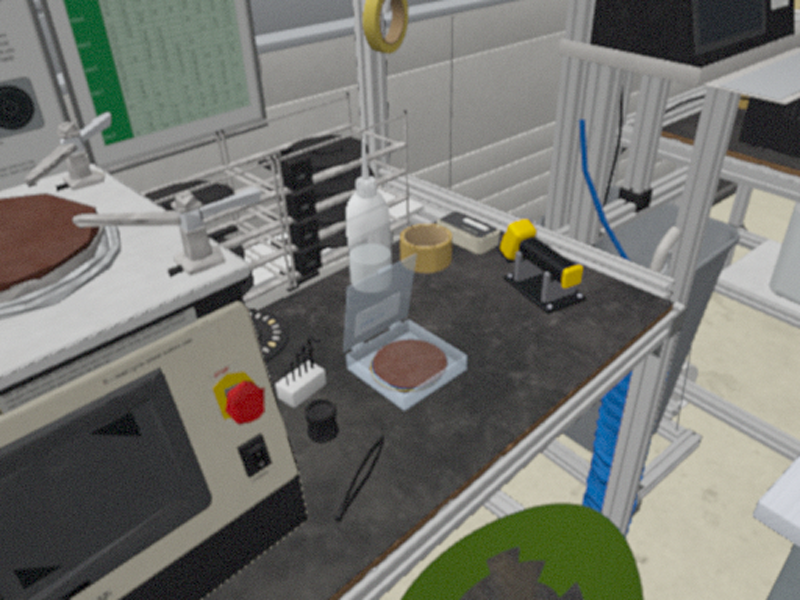

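View pics/b0.png

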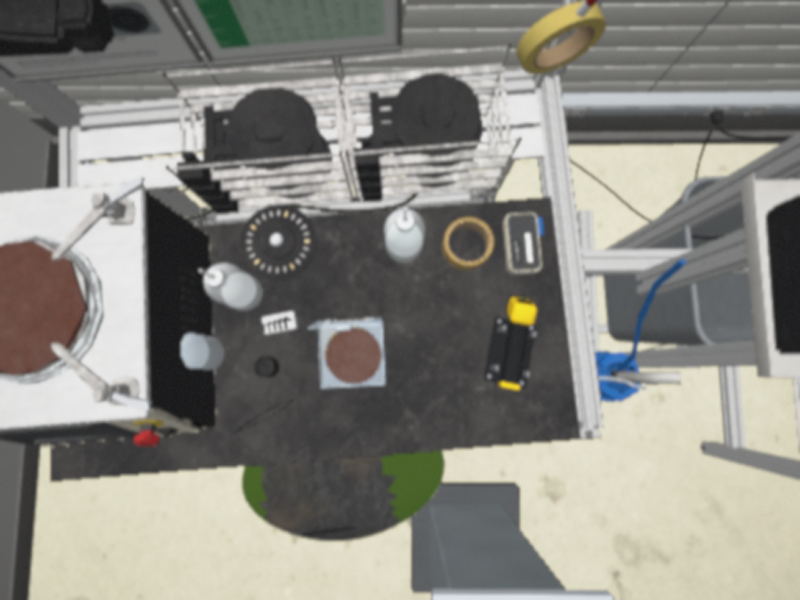

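The scene view (800 px) shows the box at about (408,362) with its lid open, and the scanner in its rest at about (540,265), head away from the robot. In the top view they are at (352,353) and (512,340). I'll zoom in on both to pick points.

Run:
```python
import cv2
def crop(f,o,x0,y0,w,h,s):
    a=cv2.imread(f)[y0:y0+h,x0:x0+w]; a=cv2.resize(a,None,fx=s,fy=s,interpolation=cv2.INTER_CUBIC)
    for x in range((x0+9)//10*10,x0+w,10):
        c=int((x-x0+.5)*s); cv2.line(a,(c,0),(c,5),(0,255,0),1)
        if x%20==0: cv2.putText(a,str(x),(c-10,16),0,.38,(0,255,0),1)
    for y in range((y0+9)//10*10,y0+h,10):
        c=int((y-y0+.5)*s); cv2.line(a,(0,c),(5,c),(0,255,0),1); cv2.putText(a,str(y),(7,c+4),0,.38,(0,255,0),1)
    cv2.imwrite(o,a)
crop("pics/top0.png","pics/c1.png",195,180,160,80,5)
crop("pics/scene0.png","pics/c2.png",215,135,165,125,4.8)
```

```text
(no output)
```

View pics/c1.png

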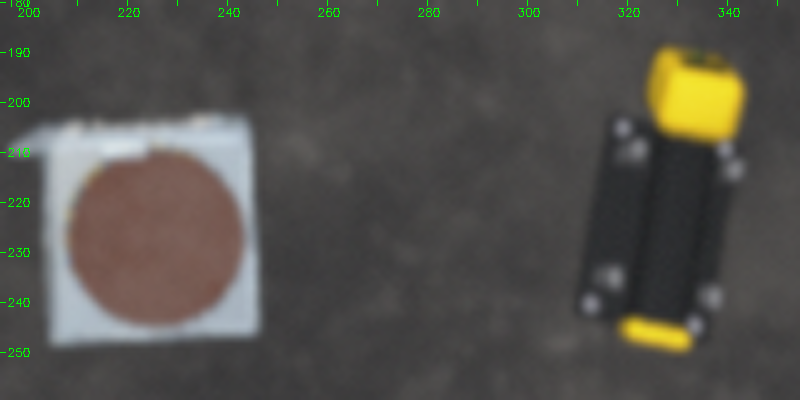

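View pics/c2.png

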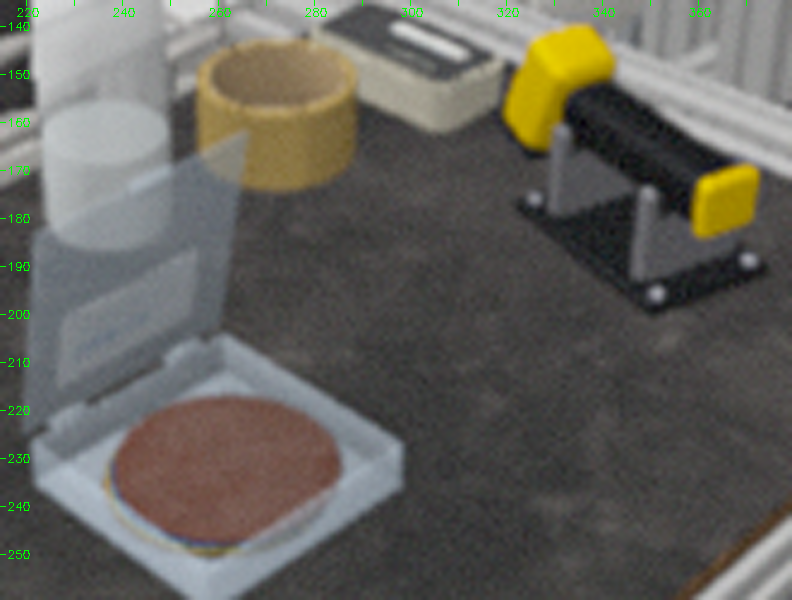

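In the top crop, the box rim corners are at about (50,345), (258,333) and (243,120), and the rest base corners at (612,118) and (578,315). The scene crop shows matching corners and the lid's free edge at (35,240)–(247,130). Next I'll fit the poses to both views.

```bash
cat > h.py <<'E'
import numpy as np
from scipy.spatial.transform import Rotation as R
from scipy.optimize import least_squares
def proj(cal,P):
    f=192/np.tan(np.radians(cal['vfov'])/2)
    p=R.from_quat(cal['attitude']).inv().apply(np.atleast_2d(P)-cal['eye'])
    return p[:,:2]/p[:,2:]*f+[cal['cx'],cal['cy']]
def world(p,pts):
    return R.from_euler('z',p[3]).apply(pts)+p[:3]
def fit(obs,x0):
    """obs: list of (cal, body points, pixels); returns x,y,z,yaw and residuals"""
    fun=lambda p: np.concatenate([(proj(c,world(p,np.array(B)))-np.array(U)).ravel() for c,B,U in obs])
    s=least_squares(fun,x0,loss='soft_l1'); return s.x,fun(s.x).reshape(-1,2)
def down(yaw):  # tool pointing down, tool y at yaw+90deg-ish: tool x axis at angle yaw
    return (R.from_euler('z',yaw)*R.from_euler('x',np.pi)).as_quat()
E
python3 - <<'E'
from h import *
from bench import viewer,manip
T=viewer.get_calibration('top');S=viewer.get_calibration('scene')
t=lambda a:np.array(a)/5+[194.5,179.5]
s=lambda a:np.array(a)/4.8+[214.5,134.5]
np.set_printoptions(precision=4,suppress=True)
a,b=.0645,.0595
p,r=fit([(T,[[-a,b,.025],[-a,-b,.025],[a,-b,.025]],t([[50,345],[258,333],[243,120]])),
 (S,[[-a,-b,.025],[a,b,.025],[-a,-b,0],[a,b,0],[-a,b,0.025],[a,-b,.025]],s([[403,447],[33,443],[400,487],[38,487],[208,575],[228,335]]))],[.45,.28,0,0])
print('box',p);print(r)
Pb=p
# lid angle from free edge
for th in (1.45,1.5,1.57,1.61):
    L=lambda d,y:[.062-np.cos(th)*d,y,.024+np.sin(th)*d]
    q=proj(S,world(p,np.array([L(.12,.0595),L(.12,-.0595)])));print(th,((q-[214.5,134.5])*4.8).round(), ((proj(T,world(p,np.array([L(.12,.0595),L(.12,-.0595)])))-[194.5,179.5])*5).round())
p,r=fit([(T,[[.06,.039,.008],[-.06,.039,.008],[-.06,-.039,.008]],t([[612,118],[576,315],[706,340]])),
 (S,[[.06,.039,.008],[-.06,.039,.008],[-.06,-.039,.008]],s([[515,205],[655,310],[768,268]]))],[.45,0,0,0])
print('rest',p);print(r)
Q=np.array([[-.067,0,.06],[-.06,.016,.075],[.055,.016,.075],[.055,-.016,.075],[-.06,-.016,.075],[.058,.022,.1],[.058,-.022,.1],[.085,.022,.102],[.085,-.022,.102]])
print(np.c_[((proj(T,world(p,Q))-[194.5,179.5])*5),((proj(S,world(p,Q))-[214.5,134.5])*4.8)].round())
W=viewer.get_calibration('wrist'); X=R.from_quat(manip.current_tcp_rot())
print('cam in tool',X.inv().apply(W['eye']-manip.current_tool_pos()),(X.inv()*R.from_quat(W['attitude'])).as_matrix())
E
```

```text
box [ 0.5785  0.3053 -0.0057  0.0477]
[[ 0.1579  0.2716]
 [ 0.2272  0.5744]
 [ 1.0512 -1.8377]
 [ 0.9971  1.0628]
 [-2.9228 -0.8293]
 [ 1.2673  1.6359]
 [-3.1086 -1.1754]
 [ 0.8053  1.0959]
 [-3.3217 -0.9244]]
1.45 [[ 23. 236.]
 [232. 133.]] [[ 11. 132.]
 [243. 121.]]
1.5 [[ 14. 229.]
 [223. 127.]] [[ 11. 121.]
 [242. 109.]]
1.57 [[  1. 221.]
 [210. 120.]] [[ 10. 104.]
 [242.  93.]]
1.61 [[ -6. 217.]
 [203. 117.]] [[ 10.  95.]
 [241.  83.]]
rest [ 0.5787  0.0101 -0.0052 -0.1971]
[[-0.215  -0.9556]
 [-0.0642  0.1956]
 [ 0.6636  0.492 ]
 [-0.5403 -0.5279]
 [-0.4456  0.6453]
 [ 0.9762  0.1012]]
[[658. 344. 735. 211.]
 [637. 326. 704. 187.]
 [672. 118. 561.  88.]
 [730. 129. 610.  73.]
 [695. 338. 755. 170.]
 [671. 106. 552.  47.]
 [753. 122. 619.  26.]
 [681.  56. 522.  23.]
 [762.  72. 588.   3.]]
cam in tool [ 0.0654  0.0007 -0.1576] [[ 0.0014 -0.9693 -0.246 ]
 [ 1.      0.0015 -0.0002]
 [ 0.0005 -0.246   0.9693]]
```

The fit puts the box at about (0.58, 0.305) and the rest at about (0.58, 0.01) with yaw −0.2. Before swinging the arm, I'll check what is near its start pose.

View pics/wrist0.png

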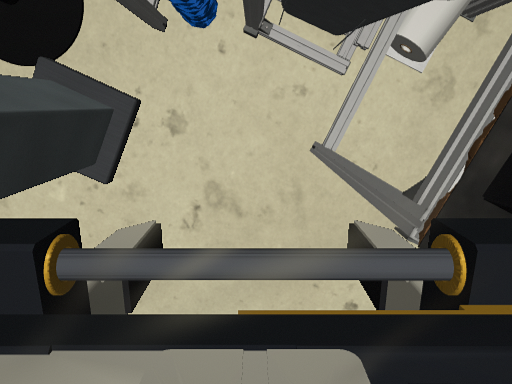

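Run:
```python
from h import *
from bench import manip
q0=manip.current_q()
np.set_printoptions(precision=3,suppress=True)
print(q0)
for p,y in [((.271,-.59,.42),.43),((.45,-.35,.42),.2),((.53,.02,.36),-.197),((.53,.02,.27),-.197),((.50,.30,.27),.05),((.70,.305,.13),1.57),((.70,.305,.13),-1.57),((.58,.01,.041),-.197),((.58,.01,.041),2.94)]:
    print(p,y,manip.solve_ik(np.array(p),down(y)))
tilt=(R.from_euler('z',.05)*R.from_euler('y',np.radians(20))*R.from_euler('x',np.pi)).as_quat()
print('scan',manip.solve_ik(np.array([.53,.30,.155]),tilt))
```

```text
[ 1.403  0.502 -0.427  1.551  0.221  1.138 -0.21 ]
(0.271, -0.59, 0.42) 0.43 [ 1.408  0.395 -0.454  1.271  0.17   1.512 -0.166]
(0.45, -0.35, 0.42) 0.2 [ 1.056  0.242 -0.549  1.475  0.126  1.46  -0.865]
(0.53, 0.02, 0.36) -0.197 [ 0.78   0.285 -1.054  1.66   0.253  1.345 -2.082]
(0.53, 0.02, 0.27) -0.197 [ 0.692  0.345 -0.955  1.789  0.305  1.166 -2.126]
(0.5, 0.3, 0.27) 0.05 [-0.421  0.317 -0.206  1.682  0.07   1.15  -2.167]
(0.7, 0.305, 0.13) 1.57 [ 0.031  0.93  -0.886  1.279  0.713  1.252 -0.866]
(0.7, 0.305, 0.13) -1.57 [ 0.166  1.149 -1.309  1.273  1.089  1.465  2.118]
(0.58, 0.01, 0.041) -0.197 [ 0.324  0.646 -0.507  1.851  0.44   0.757 -2.19 ]
(0.58, 0.01, 0.041) 2.94 [ 0.656  0.855 -1.004  1.841  0.882  0.97   0.623]
scan [ 0.082  0.893 -0.961  1.407  0.473  1.453 -2.409]
```

The wrist view from the start pose shows mostly floor, with frame parts and another bench ahead and to the right. I'll triangulate the shelf corner, then make the first move along a retracted path.

```bash
cat >> h.py <<'E'
def tri(obs,x0=(.5,.1,.1)):
    s=least_squares(lambda P:np.concatenate([(proj(c,P)[0]-u) for c,u in obs]),x0); return s.x,s.fun
E
python3 - <<'E'
from h import *
from bench import manip,viewer
np.set_printoptions(precision=3,suppress=True)
T=viewer.get_calibration('top');S=viewer.get_calibration('scene')
v=lambda x,y:np.array([x,y])*.64-.2
print('shelf',tri([(S,v(718,97)),(T,v(757,372))]),'bottle top',tri([(S,v(365,184)),(T,v(405,212))]))
P,_=tri([(S,v(718,97)),(T,v(757,372))])
for p in [(.35,-.40,.40),(.42,-.10,.40)]:
    q=manip.solve_ik(np.array(p),down(.43 if p[1]<-.2 else 2.9)); print(p,q)
E
```

```text
shelf (array([ 0.528, -0.287,  0.257]), array([-8.279,  1.235,  3.998,  6.011])) bottle top (array([0.795, 0.204, 0.172]), array([-1.541, -0.193,  1.238,  1.054]))
(0.35, -0.4, 0.4) [ 1.28   0.167 -0.549  1.6    0.088  1.399 -0.419]
(0.42, -0.1, 0.4) [ 1.363 -0.077 -1.107  1.794 -0.07   1.383  1.6  ]
```

```bash
cat > shot.py <<'E'
from h import *
from bench import manip,viewer
import cv2,pickle
def shot(n,name='wrist'):
    c=viewer.get_calibration(name); im=viewer.get_image(name); cv2.imwrite(f'pics/{n}.png',im[:,:,::-1]); pickle.dump(c,open(f'pics/{n}.pkl','wb')); return c
E
python3 - <<'E'
from shot import *
np.set_printoptions(precision=3,suppress=True)
def mv(p,y):
    try: manip.move_pose(np.array(p),down(y))
    except manip.PlanningError as e: print('PE',e,p)
    print(manip.current_clock(),manip.current_tool_pos(),manip.current_q(),manip.current_force())
mv((.33,-.40,.40),.43)
mv((.42,-.10,.40),2.0)
mv((.48,.02,.27),2.94); manip.sleep(.2); shot('wA')
mv((.45,.29,.27),3.19); manip.sleep(.2); shot('wB')
for n in 'AB':
    a=cv2.imread(f'pics/w{n}.png'); a=cv2.resize(a,(800,600),interpolation=cv2.INTER_CUBIC)
    cv2.imwrite(f'pics/w{n}8.png',a)
E
```

```text
1.1833 [ 0.329 -0.401  0.399] [ 1.317  0.14  -0.544  1.63   0.074  1.393 -0.378] [-0.425 -0.11   0.539]
2.375 [ 0.42  -0.102  0.4  ] [ 1.117 -0.058 -0.886  1.797 -0.047  1.382  0.666] [0.18  0.567 0.522]
3.15 [0.48  0.018 0.27 ] [ 0.834  0.25  -1.06   1.897  0.241  1.132  1.048] [ 0.813  0.161 -0.008]
4.4583 [0.451 0.288 0.27 ] [ 0.264  0.428 -1.128  1.775  0.414  1.205  0.635] [-0.304 -0.065 -0.224]
```

View pics/wA8.png

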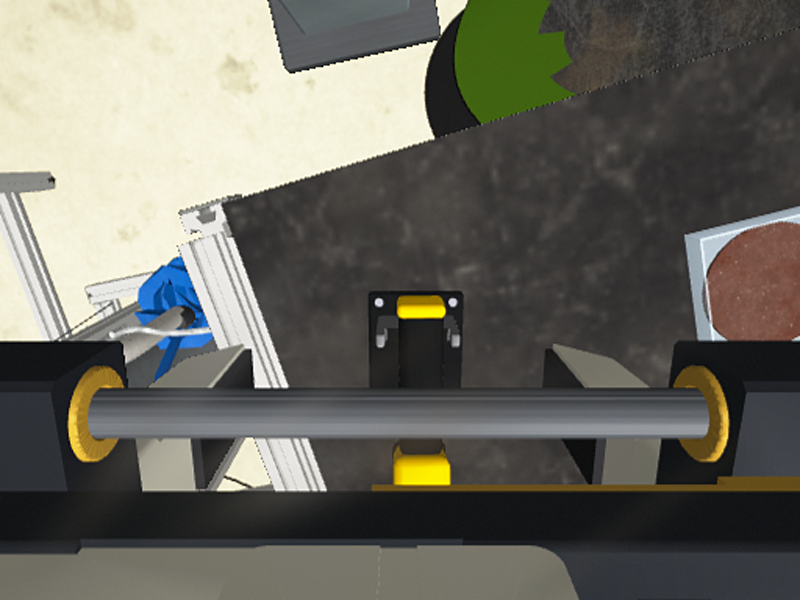

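View pics/wB8.png

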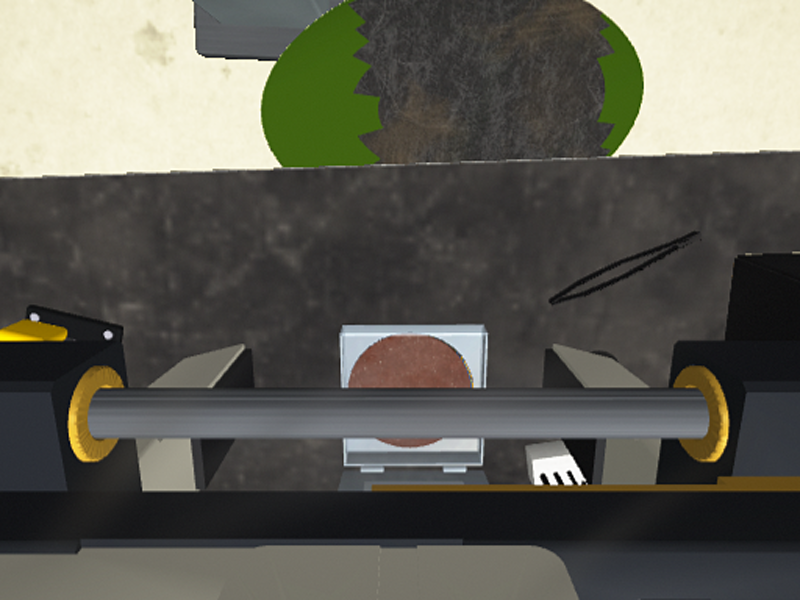

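In A the rest base's rear corners are at (370,292) and (463,292), the butt plate at (397–446, 296–319) and the head at (393–451, 455–487). In B the box's front corners are at (341,325) and (487,325), and its hinge edge runs along row 467. Now a joint refit with all four views.

Run:
```python
from h import *
from bench import viewer
import pickle
np.set_printoptions(precision=4,suppress=True)
T=viewer.get_calibration('top');S=viewer.get_calibration('scene')
A=pickle.load(open('pics/wA.pkl','rb'));B=pickle.load(open('pics/wB.pkl','rb'))
t=lambda a:np.array(a)/5+[194.5,179.5]
s=lambda a:np.array(a)/4.8+[214.5,134.5]
w=lambda a:np.array(a)*.64-.2
# free triangulation, points seen in several views
for k in (0,'fish'):
    import h
    if k:
        def pf(cal,P):
            f=192/np.tan(np.radians(cal['vfov'])/2); p=R.from_quat(cal['attitude']).inv().apply(np.atleast_2d(P)-cal['eye'])
            r=np.hypot(p[:,0],p[:,1]); th=np.arctan2(r,p[:,2]); return p[:,:2]/r[:,None]*th[:,None]*f+[cal['cx'],cal['cy']]
        h.proj=pf
    print('model',k)
    for n,o in dict(FRrim=[(T,t([258,333])),(S,s([403,447])),(A,w([685,235])),(B,w([341,325]))],
      FLrim=[(T,t([50,345])),(S,s([208,575])),(B,w([487,325]))],
      HR=[(T,t([243,120])),(S,s([228,335])),(B,w([344,467]))],
      RestRL=[(T,t([576,315])),(S,s([655,310])),(A,w([463,292]))],
      RestRR=[(T,t([706,340])),(S,s([768,268])),(A,w([370,292])),(B,w([29,306]))],
      RRscrew=[(T,t([695,325])),(S,s([749,260])),(A,w([378.5,302]))],
      RLscrew=[(T,t([590,304])),(S,s([656,293])),(A,w([453,302])),(B,w([108,335]))],
      butt=[(T,t([656,329])),(A,w([421.5,302])),(S,s([722,172]))],
    ).items():
        P,r=h.tri(o); print(n,P,r)
```

```text
model 0
FRrim [0.5169 0.2415 0.0114] [ 0.7383  0.4899  1.2959  3.6323  1.849   0.5206 -1.9205  1.1426]
FLrim [0.509  0.3616 0.0208] [0.0817 1.0862 1.524  1.1172 0.3791 1.5645]
HR [0.6378 0.2498 0.0224] [ 0.7218  0.8151 -1.4183 -0.3415 -0.2036 -0.2718]
RestRL [0.527  0.0613 0.0061] [-0.3122  0.3717 -0.4975 -0.2022 -0.2818 -0.0427]
RestRR [ 0.5127 -0.0129  0.0044] [-0.4297  0.3341  0.0184 -0.0001 -0.0954  0.4508  0.0083 -0.2681]
RRscrew [ 0.5213 -0.0075  0.0073] [-0.0119  0.3398 -0.0811  0.0825 -0.0191  0.1481]
RLscrew [0.5335 0.052  0.0085] [ 0.1939  0.3168 -0.1777 -0.0899  0.015   0.2508  0.0871 -0.2101]
butt [0.5135 0.0279 0.0732] [0.0506 3.0069 0.8133 2.4141 2.2372 2.1192]
model fish
FRrim [0.5098 0.2485 0.0339] [-1.8854  2.7498  1.4171 -1.7834 -2.4358  0.3503  2.1032  1.2322]
FLrim [0.5085 0.3625 0.0209] [0.3956 0.4223 1.3342 0.817  0.5552 1.0873]
HR [0.6407 0.2488 0.0241] [ 1.0685 -0.2802 -1.9198 -1.6822  0.1229 -1.569 ]
RestRL [0.5257 0.0609 0.008 ] [-1.0325 -0.0152 -1.2377 -0.8443 -0.8141 -0.5759]
RestRR [ 0.5015 -0.0131  0.0484] [  0.7157   3.1102   3.172  -12.9092  -4.3368   0.2746  11.9692  -0.5523]
RRscrew [ 0.5191 -0.0082  0.0109] [-1.6025 -0.2598 -1.4213 -0.8593 -1.0857 -0.6535]
RLscrew [0.5281 0.0484 0.0292] [ 1.5493  1.3673  1.9195 -6.8313 -2.1431  1.0226  6.5692 -1.5105]
butt [0.5113 0.0273 0.0777] [-1.1603  2.5276 -0.0074  1.6551  1.1258  1.1165]
```

```bash
cat > f2.py <<'E'
from h import *
from bench import viewer
import pickle
np.set_printoptions(precision=4,suppress=True)
T=viewer.get_calibration('top');S=viewer.get_calibration('scene')
A=pickle.load(open('pics/wA.pkl','rb'));B=pickle.load(open('pics/wB.pkl','rb'))
t=lambda a:np.array(a)/5+[194.5,179.5]
s=lambda a:np.array(a)/4.8+[214.5,134.5]
w=lambda a:np.array(a)*.64-.2
def boxfun(p):
    x,y,yaw,xf,xh,hy=p; z=.0245
    o=[(A,(xf,-hy,0),w([685,235])),(B,(xf,-hy,0),w([341,325])),(B,(xf,hy,0),w([487,325])),(B,(xh,-hy,z),w([344,467])),(B,(xh,hy,z),w([484,467])),
       (T,(xf,hy,z),t([50,345])),(T,(xf,-hy,z),t([258,333])),(S,(xf,-hy,z),s([403,447])),(S,(xf,-hy,0),s([400,487])),(S,(xh,hy,z),s([33,443])),(S,(xh,-hy,z),s([228,335]))]
    return np.concatenate([proj(c,world([x,y,0,yaw],np.array(P)))[0]-u for c,P,u in o])
r=least_squares(boxfun,[.58,.305,.05,-.0645,.0645,.0595],loss='soft_l1');print('box',r.x);print(boxfun(r.x).reshape(-1,2).T)
p,r=fit([(T,[[.06,.039,.008],[-.06,.039,.008],[-.06,-.039,.008]],t([[612,118],[576,315],[706,340]])),
 (S,[[.06,.039,.008],[-.06,.039,.008],[-.06,-.039,.008]],s([[515,205],[655,310],[768,268]])),
 (A,[[-.06,.039,.008],[-.06,-.039,.008]],w([[463,292],[370,292]]))],[.58,0.01,0,-.2])
print('rest',p);print(r.T)
Q=np.array([[-.067,0,.075],[-.067,.0,.045],[0,0,.075],[.06,0,.102],[.09,0,.1],[-.041,.024,.06],[-.041,-.024,.06]])
print(np.c_[((proj(T,world(p,Q))-[194.5,179.5])*5),((proj(S,world(p,Q))-[214.5,134.5])*4.8),(proj(A,world(p,Q))+.2)/.64].round())
E
python3 f2.py
```

```text
box [ 0.5975  0.3077  0.0443 -0.0818  0.0359  0.0596]
[[-0.4164  1.3203 -0.9108 -0.3814  0.1701 -0.8048 -0.4307 -0.0193  0.2719
  -0.9882 -0.9217]
 [-0.0172 -0.2546 -0.0653 -0.579  -0.3968 -0.3616  0.0699 -0.8354 -0.3828
  -0.443  -0.758 ]]
rest [ 0.5785  0.0115 -0.0041 -0.2064]
[[-0.4119 -0.6557  0.0551 -0.7302 -0.9957  0.6757  0.1065 -1.3606]
 [-1.0081  0.1076  0.661  -0.7918  0.5182  0.1091 -0.0106 -0.1224]]
[[661. 345. 737. 185. 419. 305.]
 [650. 343. 729. 236. 417. 294.]
 [682. 223. 650. 125. 418. 394.]
 [713. 110. 583.  30. 418. 489.]
 [721.  56. 549.  11. 417. 524.]
 [620. 288. 661. 199. 450. 334.]
 [707. 306. 736. 174. 385. 334.]]
```

The rest points fit to under a pixel. The box's tray is centred at about (0.575, 0.307) with yaw 0.044, which puts the hinge at x ≈ 0.637. Next I push the lid over with closed fingers along an arc.

```bash
cat > push.py <<'E'
from shot import *
from bench import effector
np.set_printoptions(precision=3,suppress=True)
yaw=.044; u=np.array([np.cos(yaw),np.sin(yaw),0]); v=np.array([-u[1],u[0],0]); Z=np.array([0,0,1.])
C=np.array([.5746,.3067,0]); H=C+.062*u+.024*Z+.010*v
o=down(np.pi+yaw)
effector.close(10)
st=lambda s:print(s,round(manip.current_clock(),2),manip.current_tool_pos(),manip.current_force())
manip.move_pose(H+.055*u+.24*Z,o); st('over')
f0=manip.current_force()
manip.servo_line(H+.055*u+.092*Z,vel=.15); st('behind')
rho,a=.088,.011
for th in np.radians(np.arange(95,2,-8)):
    P=H+rho*(-np.cos(th)*u+np.sin(th)*Z)+(a+.002*np.sin(th))*u+.003*np.cos(th)*Z
    manip.servo_line(P,vel=.1)
    f=manip.current_force()-f0
    if np.linalg.norm(f)>15: st('FORCE'); break
st('arc')
shot('s1','scene'); shot('t1','top')
E
python3 push.py
python3 - <<'E'
import cv2,numpy as np
a=cv2.imread('pics/s1.png')[120:280,180:390]; cv2.imwrite('pics/s1c.png',cv2.resize(a,None,fx=3.7,fy=3.7,interpolation=cv2.INTER_CUBIC))
E
```

```text
over 7.1 [0.69  0.323 0.264] [-0.3   -0.332 -0.701]
behind 8.23 [0.692 0.322 0.118] [-0.145  0.613 -0.275]
arc 11.76 [0.559 0.316 0.037] [0.235 0.07  0.373]
```

View pics/s1c.png

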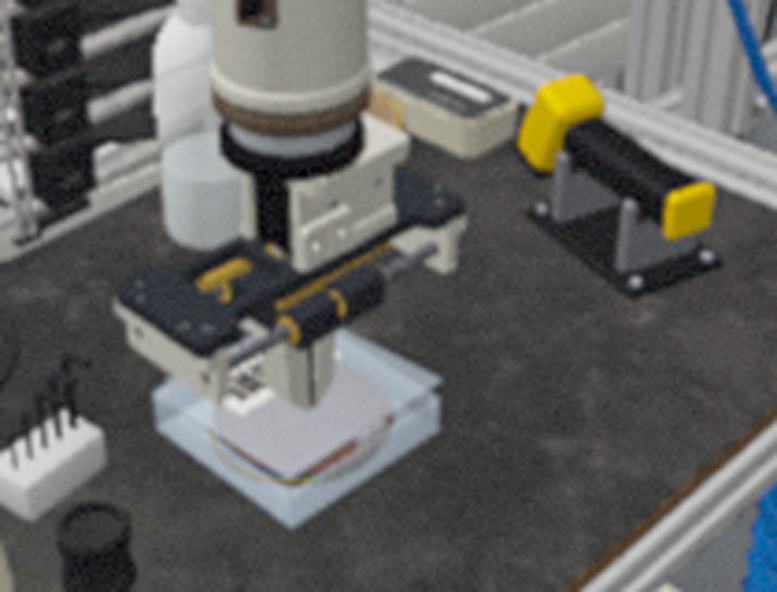

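The lid is down under the fingers and the label is on top, at about (250,385) in the crop. The lid may still be slightly open, so I'll press near the front and then re-measure the label.

```bash
cat > press.py <<'E'
from shot import *
exec(open('push.py').read().split("effector.close")[0])
st=lambda s:print(s,round(manip.current_clock(),2),manip.current_tool_pos(),manip.current_force())
P=C-.042*u
manip.servo_line(P+.04*Z,vel=.1); f0=manip.current_force()[2]
for z in np.arange(.037,.0205,-.0015):
    manip.servo_line(P+z*Z,vel=.04)
    f=manip.current_force()[2]-f0; print(round(manip.current_tool_pos()[2],4),round(f,2),end='; ')
    if f>7: break
manip.sleep(.2); st('pressed')
manip.servo_line(P+.10*Z,vel=.15)
# view pose: camera (tool x) side towards the robot, box in front of the fingers
effector.open_jaws()
manip.move_pose(C-.17*u+.26*Z,o); manip.sleep(.2); shot('wC'); shot('t2','top'); shot('s2','scene'); st('view')
E
python3 press.py
python3 - <<'E'
import cv2
s=cv2.resize(cv2.imread('pics/s2.png')[170:265,210:310],None,fx=4,fy=4,interpolation=cv2.INTER_CUBIC)
t=cv2.resize(cv2.imread('pics/t2.png')[180:275,190:290],None,fx=4,fy=4,interpolation=cv2.INTER_CUBIC)
cv2.imwrite('pics/st2.png',cv2.hconcat([s,t]))
E
```

```text
0.0367 -0.71; 0.0353 -0.26; 0.0339 -0.46; 0.0324 0.65; 0.0309 -0.09; 0.0294 -0.15; 0.0279 -0.26; 0.0269 3.51; 0.0265 12.41; pressed 14.76 [0.533 0.305 0.027] [-2.837 -1.646 13.594]
view 18.05 [0.405 0.299 0.259] [ 0.334 -0.53   1.036]
```

View pics/st2.png

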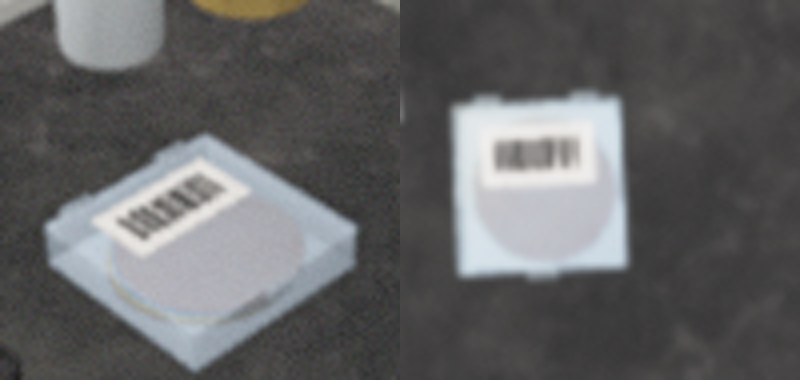

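The lid is shut: it went firm at 26.5 mm, and the label lies flat on top. Its corners in the top half are at (480,124), (594,118), (600,182) and (487,189); in the scene half they are at (92,219), (203,157), (251,191) and (140,258). I'll triangulate the label and check the IK for grasping and scanning.

Run:
```python
from shot import *
np.set_printoptions(precision=4,suppress=True)
T=viewer.get_calibration('top');S=viewer.get_calibration('scene');W=pickle.load(open('pics/wC.pkl','rb'))
def plane(c,u,z):
    f=192/np.tan(np.radians(c['vfov'])/2); d=R.from_quat(c['attitude']).apply(np.c_[(u-[c['cx'],c['cy']])/f,np.ones(len(u))])
    return c['eye']+d*((z-c['eye'][2])/d[:,2])[:,None]
t=np.array([[480,124],[594,118],[600,182],[487,189]])
t=np.c_[(t[:,0]-400)/4+189.6,t[:,1]/4+179.6]
s=np.array([[92,219],[203,157],[251,191],[140,258]])/4+[209.6,169.6]
for a,b in zip(t,s): pass
print('tri', [tri([(T,a),(S,b)])[0] for a,b in zip(t,s)])
im=cv2.imread('pics/wC.png'); print(proj(W,[[.596,.308,.028]]))
m=(im.min(2)>215).astype(np.uint8); m=cv2.morphologyEx(m,cv2.MORPH_CLOSE,np.ones((9,9)))
n,l,st,ce=cv2.connectedComponentsWithStats(m); print(st[st[:,4]>150][:8])
for nme,c,u in (('T',T,t),('S',S,s)):
    P=plane(c,u,.028); print(nme,P.mean(0),np.arctan2(*(P[0]-P[1])[[1,0]])-np.pi/2,np.arctan2(*(P[3]-P[2])[[1,0]])-np.pi/2, np.linalg.norm(P[0]-P[1]),np.linalg.norm(P[1]-P[2]))
```

```text
tri [array([0.6184, 0.3466, 0.0256]), array([0.6225, 0.2648, 0.0243]), array([0.5794, 0.2633, 0.0241]), array([0.575 , 0.3447, 0.0243])]
[[255.632  310.4159]]
[[     0      0    512    384 168638]
 [     0      0    182    147  13382]
 [   226      0    286    117  12540]
 [   376    121     60     16    309]
 [   209    281     93     33   1671]]
T [0.5985 0.3044 0.028 ] 0.0491221027975135 0.058739376984333624 0.08183447561080459 0.04587180498515125
S [0.5955 0.3076 0.028 ] 0.0344895255418014 0.04974380411945134 0.08044274884636138 0.04124503928367442
```

The label centre is at about (0.597, 0.307), with yaw 0.045. Now I'll grasp the scanner and lift it.

```bash
cat > sc.py <<'E'
from shot import *
from bench import effector
np.set_printoptions(precision=4,suppress=True)
st=lambda s:print(s,round(manip.current_clock(),2),manip.current_tool_pos(),manip.current_q().round(2),manip.current_force().round(1))
G=R.from_euler('z',np.pi)*R.from_euler('x',np.pi)      # tool in scanner frame
def tcp(p,yaw,pitch=0):
    """TCP pose for scanner origin p"""
    Q=R.from_euler('zy',[0,0]) ; Q=R.from_euler('z',yaw)*R.from_euler('y',pitch)
    o=Q*G; return np.array(p)+.019*o.apply([0,0,1]), o.as_quat()
PS,YS=np.array([.579,.0145,.060]),-.197
L,YL=np.array([.597,.307,.0275]),.045
Qs=R.from_euler('z',YL)*R.from_euler('y',np.radians(20))
def scan(h): return tcp(L+[0,0,h]-Qs.apply([.085,0,-.036]),YL,np.radians(20))
E
python3 - <<'E'
from sc import *
for h in (.16,.08): print(manip.solve_ik(*scan(h)))
p,o=tcp(PS,YS)
manip.move_pose(p+[0,0,.15],o); st('above')
manip.servo_line(p+[0,0,.045],vel=.2); shot('wD'); f0=manip.current_force()
manip.servo_line(p,vel=.08); st('down'); print(manip.current_force()-f0)
effector.close(25); st('closed'); print(manip.current_finger_gap(),manip.current_gripper_force())
manip.servo_line(p+[0,0,.03],vel=.06); manip.servo_line(p+[0,0,.16],vel=.2); manip.sleep(.2); st('lift'); print(manip.current_finger_gap(),manip.current_gripper_force(),manip.current_wrist_torque())
manip.move_pose(*scan(.16)); st('hi'); manip.servo_line(scan(.08)[0],vel=.08); st('lo')
shot('s3','scene'); shot('t3','top')
s=cv2.resize(cv2.imread('pics/s3.png')[120:270,190:340],None,fx=4,fy=4,interpolation=cv2.INTER_CUBIC)
cv2.imwrite('pics/st3.png',s)
E
```

```text
[ 0.1031  0.8281 -1.033   1.3587  0.4377  1.5673  0.7112]
[ 0.0927  0.9027 -0.9901  1.4233  0.49    1.4475  0.7029]
above 19.33 [0.5787 0.0171 0.1917] [ 0.67  0.58 -1.01  1.76  0.55  1.11  0.85] [-0.   1.2 -0.2]
down 20.77 [0.579  0.0148 0.0408] [ 0.55  0.77 -0.85  1.85  0.74  0.88  0.72] [-0.6 -0.4  0.2]
[-0.507  -0.168   0.4441]
closed 21.73 [0.579  0.0145 0.041 ] [ 0.55  0.77 -0.85  1.85  0.74  0.88  0.72] [ 1.1  0.2 -0.4]
0.03180754193331768 24.99995470046997
lift 23.38 [0.5781 0.0144 0.1995] [ 0.67  0.57 -1.02  1.75  0.54  1.13  0.86] [-0.2 -0.  -2.5]
0.03170705215933836 24.999759793281555 [ 0.0747 -0.0739  0.004 ]
hi 24.51 [0.5241 0.3019 0.232 ] [ 0.11  0.83 -1.04  1.36  0.44  1.57  0.71] [ 0.5 -0.8 -2.8]
lo 25.66 [0.5233 0.3041 0.1532] [ 0.1   0.91 -1.    1.42  0.5   1.45  0.7 ] [-0.4  0.3 -2.4]
```

View pics/st3.png

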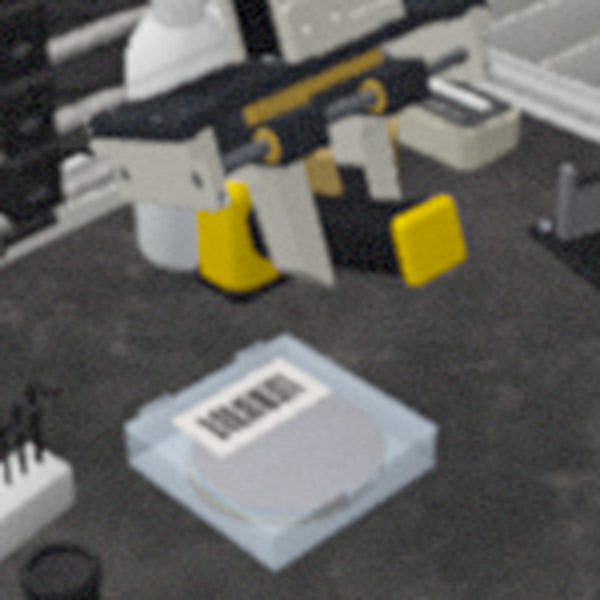

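The scanner is held over the shut box, head towards the hinge and window facing down. That was the tenth and last picture, so from here I check numerically, comparing the butt plate and head positions with their predicted projections.

Run:
```python
from sc import *
o=R.from_quat(manip.current_tcp_rot()); p=manip.current_tool_pos(); Q=o*G.inv()
org=p-.019*o.apply([0,0,1]); win=org+Q.apply([.085,0,-.036]); b=Q.apply([.342,0,-.94]); hit=win+b*(L[2]-win[2])/b[2]
print('window',win,'beam',b,'hit',hit,'dist',np.linalg.norm(hit-win),'euler',Q.as_euler('ZYX',degrees=True))
def yel(f):
    h=cv2.cvtColor(cv2.imread(f),cv2.COLOR_BGR2HSV); m=cv2.inRange(h,(22,150,110),(34,255,255)); n,l,s,c=cv2.connectedComponentsWithStats(m)
    for i in range(1,n):
        if s[i,4]>60: print(f,s[i],c[i])
W=shot('wE')
pts=org+Q.apply([[-.067,y,z] for y in (-.016,.016) for z in (-.016,.016)])
hd=org+Q.apply([[.072,0,0],[.058,.022,.036],[.085,0,-.036],[.105,.022,-.02]])
S=viewer.get_calibration('scene')
yel('pics/wE.png');yel('pics/s3.png'); print('W',proj(W,pts)); print('S',proj(S,pts)); print('Shead',proj(S,hd))
# at the rest: same check from wD
```

```text
window [0.5974 0.3073 0.1082] beam [ 0.0009  0.0006 -1.0003] hit [0.5974 0.3074 0.0275] dist 0.08074728173436477 euler [ 2.585  19.9415  0.0312]
pics/wE.png [ 208   99   94   28 2422] [254.6276 112.1887]
pics/wE.png [175 251   7  44 137] [177.219 273.927]
pics/wE.png [329 263   6  32  84] [332.2738 278.2024]
pics/s3.png [252 133  32  17  74] [265.5541 142.2162]
pics/s3.png [239 166  20  27 302] [247.394  180.9702]
pics/s3.png [288 169  19  23 304] [296.6908 179.5592]
pics/s3.png [137 238  24  30 230] [145.3391 248.3609]
W [[219.8181 101.335 ]
 [210.7273 100.6514]
 [292.9016 101.4522]
 [302.9284 100.7993]]
S [[306.7202 184.4321]
 [302.8288 167.878 ]
 [294.4363 191.4747]
 [290.2836 174.6184]]
Shead [[250.4462 174.2663]
 [241.5958 161.7951]
 [251.0782 189.9532]
 [235.1775 186.1307]]
```

The beam hits within about 1 mm of the label centre from 81 mm away, and the scanner sits in the grip as modelled. I'll hold it there, then lay it back.

Run:
```python
from sc import *
manip.sleep(3.0); st('held')
manip.servo_line(scan(.16)[0],vel=.08)
p,o=tcp(PS,YS)
manip.move_pose(p+[0,0,.16],o); st('above rest')
manip.servo_line(p+[0,0,.03],vel=.15); manip.sleep(.2); f0=manip.current_force()
for z in (.015,.008,.004,.002,0.0005):
    manip.servo_line(p+[0,0,z],vel=.05); f=manip.current_force()-f0; print(z,f)
    if np.linalg.norm(f)>8: break
st('down'); effector.open_jaws(); manip.sleep(.3); print(manip.current_finger_gap(),manip.current_force())
manip.servo_line(p+[0,0,.045],vel=.06); W2=shot('wF')
manip.servo_line(p+[0,0,.16],vel=.15)
manip.move_pose(np.array([.42,.0,.32]),o); manip.sleep(.3); st('clear'); shot('t4','top'); shot('s4','scene')
def yel(f,y0=0):
    h=cv2.cvtColor(cv2.imread(f),cv2.COLOR_BGR2HSV); m=cv2.inRange(h,(22,150,110),(34,255,255)); n,l,s,c=cv2.connectedComponentsWithStats(m)
    print(f,[(s[i].tolist(),c[i].round(1)) for i in range(1,n) if s[i,4]>60])
for f in 'wD wF t2 t4 s2 s4'.split(): yel(f'pics/{f}.png')
for n in 'ts':
    a,b=[cv2.imread(f'pics/{n}{k}.png')[:,:].astype(int) for k in (2,4)]; d=(cv2.blur(np.abs(a-b).max(2).astype(np.float32),(5,5))>25)
    ys,xs=np.nonzero(d); cnt,l,s,c=cv2.connectedComponentsWithStats(d.astype(np.uint8)); print(n,[x.tolist() for x in s[1:] if x[4]>20])
```

```text
held 28.81 [0.523  0.3037 0.1526] [ 0.1   0.91 -1.    1.42  0.5   1.45  0.7 ] [-0.4  1.  -3.4]
above rest 31.09 [0.5792 0.0165 0.2015] [ 0.69  0.59 -1.05  1.75  0.56  1.14  0.85] [-0.2  0.7 -2.6]
0.015 [-0.8937  0.457   0.095 ]
0.008 [-0.0677  0.6779 -0.6061]
0.004 [-0.678   1.1232 -0.268 ]
0.002 [ 0.5473  1.3298 -0.5605]
0.0005 [-0.4827  2.1065 -0.7363]
down 33.8 [0.5789 0.0145 0.0414] [ 0.57  0.78 -0.87  1.85  0.76  0.89  0.7 ] [-0.   1.2 -2. ]
0.09217358021450783 [0.705  0.3375 0.3649]
clear 38.22 [0.4203 0.0004 0.3201] [ 1.45 -0.07 -1.43  1.95 -0.07  1.21  1.42] [0.4 0.7 1.3]
pics/wD.png [([217, 99, 69, 21, 1316], array([251.1, 108.9])), ([44, 250, 17, 45, 240], array([ 48.3, 274.3])), ([454, 255, 12, 40, 147], array([462. , 275.7])), ([219, 301, 19, 13, 119], array([227. , 309.7]))]
pics/wF.png [([221, 100, 69, 21, 1293], array([255.1, 110.2])), ([44, 251, 17, 44, 232], array([ 48.2, 275. ])), ([454, 255, 12, 40, 143], array([462. , 276.4])), ([223, 303, 15, 11, 76], array([228.4, 310.1]))]
pics/t2.png [([324, 190, 20, 19, 272], array([333.5, 199.1])), ([319, 243, 14, 7, 65], array([325.4, 246.3]))]
pics/t4.png [([324, 190, 20, 19, 274], array([333.4, 199. ])), ([319, 243, 14, 7, 64], array([325.3, 246.2]))]
pics/s2.png [([320, 140, 23, 26, 327], array([329.8, 151.5])), ([359, 169, 14, 16, 167], array([365.5, 176.4])), ([137, 238, 25, 30, 227], array([145.3, 248.3]))]
pics/s4.png [([320, 140, 23, 26, 329], array([329.8, 151.4])), ([359, 169, 14, 16, 167], array([365.4, 176.4])), ([137, 238, 24, 30, 227], array([145.3, 248.3]))]
t [[327, 280, 185, 104, 10314], [245, 286, 19, 44, 490], [133, 292, 148, 92, 6491]]
s [[270, 0, 122, 154, 7458], [425, 0, 12, 19, 158], [436, 0, 44, 23, 765], [387, 18, 111, 57, 1778], [410, 21, 12, 6, 38], [395, 43, 17, 7, 54], [414, 43, 5, 5, 21], [406, 75, 11, 8, 53], [275, 124, 6, 6, 31], [295, 158, 21, 17, 245]]
```

The scanner is back in its rest to within 0.1 px of where it lay, and the only differences in the images are in areas where the arm itself appears.

```bash
python3 -c "
from bench import manip
print(manip.hand_in(),manip.current_clock())"
```

```text
the job is handed in; nothing more can be done
the job is handed in; nothing more can be done
```

I shut the lid with the label on top, held the scanner's beam within about 1 mm of the label's centre (estimated from the arm's pose) from 81 mm for 3 s, laid the scanner back as it was, and handed the job in just after 38 s.

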